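Nest the hub covers and snap the keeper over the stack

ROBOT

A 6-joint arm with a two-finger parallel gripper is mounted at the origin on the work surface. World frame = base frame: x ahead of the robot, y to its left, z up, the work surface at z = 0. Lengths are in m, angles in rad, forces in N, time in s.
With the tool pointing down it reaches from about 0.35 to 0.85 m from the base axis. Payload 8.1 kg.
Tool frame: the origin (TCP) lies midway between the tips of the shut fingers; the grasp point (between the pads) lies 19 mm behind it (robot.grip_point_offset is the distance from the TCP to the grasp point, in m); z points along the fingers, y is the line along which they close (so a half turn about z gives the same grasp; the last joint's range is limited). The gripper opens to 93 mm and grips with 3 to 60 N. Pads are 15 mm wide; open, the fingers measure 128 mm over their backs; the gripper's body (75 mm by 188 mm) begins 65 mm behind the grasp point.
Start: joints at [1.167, 0.13, 1.488, -0, 1.523, -0.085], TCP at [0.188, 0.57, 0.219] pointing down, gripper open.
Joint ranges: [-2.96, 2.96], [-0.89, 2.26], [0.02, 2.5], [-1.34, 4.48], [0, 2.73], [-2.66, 2.66]. Speed limits (rad/s): [2.39, 2.39, 2.79, 3.14, 3.14, 3.14].

INTERFACE

Orientations are given as a rotation vector (axis times angle).
In Python, from plant import robot, read_camera, job gives the robot as it stands.
- The arm moves only by the shell command python3 -m inch 'ROWS' [FORCE]. ROWS is JSON, one flat list of numbers, 5 for each row, row after row: the shift along the world's x, y, z in mm, then the turn about the world's z in degrees, then the opening in per cent of the stroke, from 0 (shut) to 100 (fully open). In form: [dx, dy, dz, yaw, hand, dx, dy, dz, yaw, hand, ...]. A call has 1 to 10 rows; each row is the pose to reach, as a shift and turn from the pose commanded when the call began; what a row does not reach only later rows make up. A row lasts 1/12 s, in which the tool goes at most 41.7 mm and 7.16 degrees, less where a joint would pass 70% of its speed; a pose out of reach is approached as far as the arm can. A call with a gripper value outside its range is refused whole. The fingers move at their own pace and stop on an object; FORCE is the grip in N (left out, the last holds). Time passes only in rows, so rows that repeat a pose let the fingers close. It gives the time, the measured TCP pose, the force, the opening and the grip force at its end, in the units of the state.
- robot.read_state(): the state, without advancing time (a new reading comes with each control period).
- read_camera(name): name is "scene" or "top"; returns a dict with "image" (420x560x3 uint8, blue, green, red), "K" (3x3 intrinsics, pixels), "extrinsics" (4x4, takes a point from world to camera coordinates). Camera axes: x right, y down, z forward; pixel columns grow to the right and rows downward; lengths in m; the calibration is good to about 2 mm. A picture is of the moment at which its call begins. There is no depth.
- job.close_job(): hands the job in; it is judged then, once.
The state is a dict: "t": time; "q": joint angles; "dq": joint speeds; "joint_torque": joint torques, N m; "tool_pos": TCP position; "orientation": TCP orientation; "force": force on the tool from outside, world axes, zero at the start; "wrist_torque": the same for the moment, N m; "opening": finger opening in m; "gripper_force": force on a finger pad.
Only numpy, scipy, OpenCV 4.12 (cv2) and the standard library are available. Lean on these libraries where they do the work, as an engineer would, in place of code of your own. Each camera call takes 0.05 s, during which the arm holds its last target. There are 200 camera calls.

TASK

Get the domed hub covers ready for the shelf: stack them upside down on the wooden stand like bowls, the blue one inside the grey one that is already there, then the yellow one inside the blue one, each set down gently, not dropped or forced in, and let go sitting level and right down on the one below. Then push the red keeper arm past its centre so that it snaps over the stack and stays there. Do not disturb the other things on the bench.

Things in the scene. Friction and masses are not known exactly. Their poses are not given: they have to be found in the camera images.
- large_cover_centre (a point): Centre of the grey domed hub cover: bowl-like shell 148 mm across, 40 mm high, loose, open side up in the stand's rubber ring. Point on its axis half-way up (20 mm from crown and rim); z is its axis, out of its open side. Floor 5 mm thick; inside of the rim 132 mm across.
- medium_cover_centre (a point): Blue domed cover, 132 mm across the rim, 55 mm high, 0.14 kg, in one bay of the rack, axis leaning 33 deg. Pinch its upright rim band (14 mm high, 8 mm thick, inside 116 mm across). Point on its axis, 27.5 mm from crown and rim; z: axis out of the open side. Crown flat, 56 mm, floor 5 mm. Seated in grey: centre 12.5 mm above grey's, rim 20 mm above grey's, 2 to 4 mm of play.
- small_cover_centre (a point): Yellow domed cover, 108 mm across the rim, 70 mm high, 0.11 kg, in the rack's other bay (which one varies), leaning alike. Pinch its upright rim band (14 mm high, 8 mm thick, inside 92 mm across). Point on its axis, 35 mm from crown and rim; z: axis out of the open side. Crown flat, 56 mm, floor 5 mm. Seated in blue: centre 12.5 mm above blue's, rim 20 mm above blue's, 3 to 5 mm of play.
- rack: Fixed grey slanted rack, blue lip along its low front, 310 mm wide, board sloping at 33 deg, about 120 mm high. Origin on the bench; x points level towards the high side (to the robot's left), y along its width. Bay middles at y = -75 and +75 mm; a cover lies crown against the board, crown centre at x = 0, 60 mm up, open side leaning to -x.
- nest (a point): Point on the top of the stand's wooden board (180 x 250 mm, 15 mm thick, fixed to the bench) at the middle of the black rubber ring where the grey cover sits. x and y are the board's axes, z up; the keeper's post stands at y = -100 mm.
- keeper_pivot (a point): Fixed point on the upright pivot axis of the red keeper arm, at half the arm's height, 96 mm above the board's top, above the steel post (26 mm across there). Axes as for nest.
- keeper_peg (a point): Middle of the black upright peg on the red keeper arm: 14 mm thick, 20 mm above the arm's top, 85 mm from the pivot, its middle 17 mm above the arm's half height. The arm, a 16 x 16 mm bar reaching 110 mm from its pivot, points along this point's -x; its underside is 88 mm above the board, 8 mm above the finished stack's rim.
- keeper (a joint): Angle of the red keeper arm about its upright pivot, rad: 0 parked (points along the stand's -x), 1.57 fully over (along the stand's +y, across the stack). Grows clockwise seen from above. A spring pushes it back before the centre at 0.785 rad and on to the far stop after it; about 2 N at the peg starts it.
- oil_bottle: Blue bottle with black cap, 68 mm across, 170 mm tall; bystander. Origin under its middle.
- filter_can: Orange can, 70 mm across, 85 mm tall; bystander. Origin under its middle.
- carton: Cardboard carton 110 x 80 x 60 mm; bystander. Origin under its middle.
- tape_roll: Brown tape roll lying flat, 60 mm across, 30 mm high; bystander. Origin under its middle.
- wrench: Steel wrench lying on the bench left of the rack; bystander. Origin under its middle.
- bolt_cup: Steel cup, 70 mm across, 60 mm high; bystander. Origin under its middle.
Not all that is in view belongs to the job. There is more than one size of the part that bears small_cover_centre; the job needs the middle-sized.

How it is judged:
By the outcome, as a careful person would: the job done as asked, in the order asked, and still so for the second after the job is handed in, with the robot touching nothing.
It also fails if it takes over 72 s, if anything falls off the work surface, if the arm or the gripper's body presses on something with over 40 N, if the wrist force passes 120 N, or if a joint passes its speed limit or range.

## Working session

There is one attempt and no reset: what is moved stays moved. The work goes in short steps, Python scripts to look and compute and a shell command to move; the robot and the scene stay as the last step left them, time stands still between calls to the robot, and variables do not carry over. Pictures are saved under pics/ and viewed, at most 10 in all, crops included, and the job is handed in when it is done.

```bash
ls; mkdir -p pics
python3 - <<'E'
from plant import robot, read_camera
import cv2,numpy as np
for n in ("scene","top"):
    c=read_camera(n); cv2.imwrite(f"pics/{n}0.png",c["image"]); print(n,c["K"].tolist(),np.round(c["extrinsics"],4).tolist())
    np.savez(f"{n}0.npz",**c)
print(robot.read_state(), robot.grip_point_offset)
E
```

```text
pics
scene [[500.7018732974413, 0.0, 276.04418628256894], [0.0, 500.7018732974413, 211.62008260720816], [0.0, 0.0, 1.0]] [[0.1675, 0.9857, -0.0194, -0.213], [0.7069, -0.1338, -0.6946, -0.2747], [-0.6872, 0.1027, -0.7192, 1.7232], [0.0, 0.0, 0.0, 1.0]]
top [[467.54862512306, 0.0, 278.47733676391294], [0.0, 467.54862512306, 204.5054456125952], [0.0, 0.0, 1.0]] [[0.0048, -1.0, -0.0069, 0.1145], [-0.9932, -0.004, -0.116, 0.5264], [0.116, 0.0074, -0.9932, 1.605], [0.0, 0.0, 0.0, 1.0]]
{'t': 0.1, 'q': array([ 1.16657959e+00,  1.31054990e-01,  1.48914931e+00, -5.49660288e-06,
        1.52301937e+00, -8.53754095e-02]), 'dq': array([ 0.00082486, -0.00128657, -0.0025719 , -0.00089203, -0.00023133,
        0.00029156]), 'joint_torque': array([ 1.02408958e-03, -5.61343110e+01, -4.93094730e+01,  7.70687289e-02,
        2.90453970e-02, -1.00595437e-04]), 'tool_pos': array([0.18784572, 0.56930084, 0.21772224]), 'orientation': array([-4.98653550e-01, -3.10136950e+00,  2.48739273e-03]), 'force': array([ 0.63507117, -0.53963425,  0.68084826]), 'wrist_torque': array([ 0.00485779, -0.04010303,  0.04461952]), 'gripper_force': 0.0, 'opening': 0.09324734703037077} 0.0188
```

View pics/scene0.png

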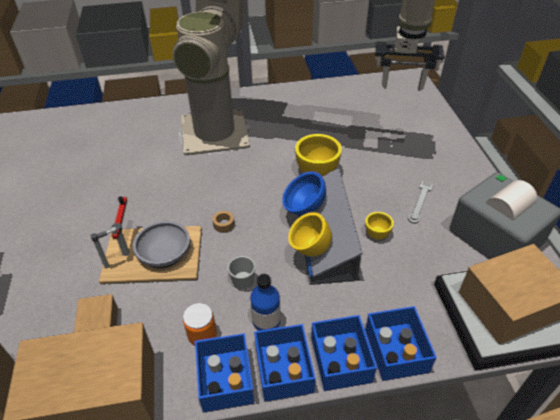

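View pics/top0.png

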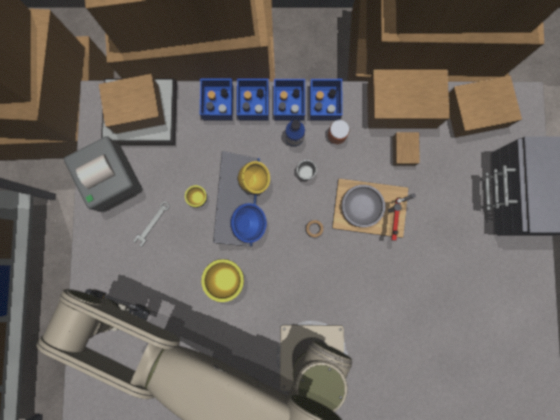

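Candidates in the scene view for the yellow cover are the big bowl at (318,153), the one on the rack at (310,235) and the small bowl at (379,225). I choose the rack one, which is the middle size. The only blue cover is at (304,195) on the rack, and the grey one is on the stand at (162,244). In the top view they are at yellow (255,178), blue (248,223) and grey (363,207), with the keeper arm at (396,220).

```bash
cat > h.py <<'E'
import cv2,numpy as np
from plant import robot, read_camera
def load(n): return dict(np.load(n+"0.npz"))
def ray(c,u,v,z):
    E=c["extrinsics"];R,t=E[:3,:3],E[:3,3];o=-R.T@t
    d=R.T@np.linalg.inv(c["K"])@np.array([u,v,1.]);return o+d*(z-o[2])/d[2]
def proj(c,p):
    q=c["extrinsics"][:3,:3]@np.asarray(p)+c["extrinsics"][:3,3];q=c["K"]@q;return q[:2]/q[2]
def mask(im,kind,box):
    h=cv2.cvtColor(im,cv2.COLOR_BGR2HSV);H,S,V=[h[...,i].astype(int) for i in range(3)]
    m={'blue':(abs(H-111)<14)&(S>170)&(V>60),'yellow':(abs(H-25)<9)&(S>170)&(V>60),'red':((H<6)|(H>174))&(S>150)&(V>60),'grey':(S<75)}[kind].astype(np.uint8)
    z=np.zeros_like(m);x0,y0,x1,y1=box;z[y0:y1,x0:x1]=m[y0:y1,x0:x1]
    n,l,s,_=cv2.connectedComponentsWithStats(z);k=1+np.argmax(s[1:,4])
    c,_=cv2.findContours((l==k).astype(np.uint8),cv2.RETR_EXTERNAL,cv2.CHAIN_APPROX_NONE)
    return max(c,key=len)[:,0,:]
E
python3 - <<'E'
from h import *
t=load("top");s=load("scene");A=np.radians(33)
for k,box,H,R in (('blue',(215,195,275,255),55,66),('yellow',(230,155,275,200),70,54)):
    p=mask(t["image"],k,box);zc=.06+H*1e-3*np.cos(A);dz=R*1e-3*np.sin(A)
    u0,v0=p.min(0);u1,v1=p.max(0)
    far=ray(t,p[p[:,1]==v0,0].mean(),v0-.0,zc);near=ray(t,p[p[:,1]==v1,0].mean(),v1+1,zc)
    hi=ray(t,u0,p[p[:,0]==u0,1].mean(),zc+dz);lo=ray(t,u1+1,p[p[:,0]==u1,1].mean(),zc-dz)
    print(k,p.min(0),p.max(0),'far',far,'near',near,'hi',hi,'lo',lo,'dx',far[0]-near[0],'dy',hi[1]-lo[1],2*R*np.cos(A))
    q=mask(s["image"],k,(270,165,345,265));print(q.min(0),q.max(0))
p=mask(t["image"],'grey',(335,184,386,230));e=cv2.fitEllipse(p);print('grey',e,ray(t,e[0][0]+.5,e[0][1]+.5,.055),[e[1][i]/467.5*1.6 for i in(0,1)])
p=mask(t["image"],'red',(380,190,420,250));print('red',cv2.minAreaRect(p))
a=cv2.resize(t["image"][140:260,205:285],None,fx=5,fy=5,interpolation=2)
b=cv2.resize(t["image"][175:255,325:415],None,fx=4.4,fy=5,interpolation=2)
b=cv2.copyMakeBorder(b,0,600-b.shape[0],0,0,0);cv2.imwrite("pics/crop1.png",np.hstack([a,b]))
E
```

```text
Traceback (most recent call last):
  File "h.py", line 13, in mask
    n,l,s,_=cv2.connectedComponentsWithStats(z);k=1+np.argmax(s[1:,4])
                                                    ~~~~~~~~~^^^^^^^^^
ValueError: attempt to get argmax of an empty sequence
```

Run:
```python
from h import *
t=load("top")
h=cv2.cvtColor(t["image"],cv2.COLOR_BGR2HSV)
for u,v in ((248,223),(235,225),(260,215),(255,178),(245,180),(363,207),(395,230),(345,225),(228,240)):print(u,v,h[v,u],t["image"][v,u])
a=cv2.resize(t["image"][140:260,205:285],None,fx=5,fy=5,interpolation=2)
b=cv2.resize(t["image"][175:255,325:415],None,fx=4.4,fy=5,interpolation=2)
b=cv2.copyMakeBorder(b,0,600-b.shape[0],0,0,0);cv2.imwrite("pics/crop1.png",np.hstack([a,b]))
```

```text
248 223 [112 162 154] [154  83  56]
235 225 [113 146 119] [119  67  51]
260 215 [112 141 119] [119  70  53]
255 178 [ 27 141 188] [ 84 179 188]
245 180 [ 22 153 172] [ 69 146 172]
363 207 [120  12 154] [154 147 147]
395 230 [  1 136 116] [ 54  56 116]
345 225 [ 18  93 187] [119 159 187]
228 240 [126  11 119] [119 114 115]
```

View pics/crop1.png

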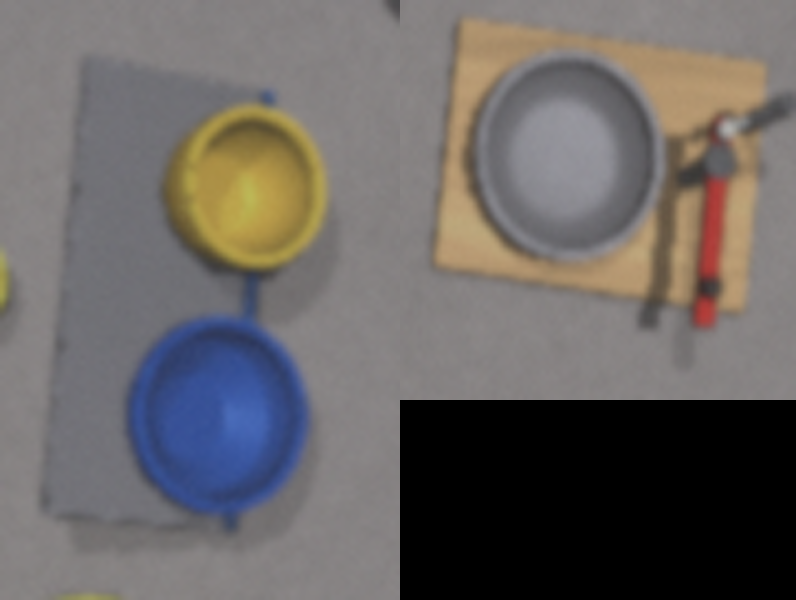

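The crop confirms the choice. The mid-size yellow cover is in the far bay and the blue one in the near bay, both leaning towards the stand (crop scale 5x), with the rack turned about -4.4° and the grey cover in its ring. Next I loosen the masks and measure.

```bash
sed -i 's/S>170/S>105/g; s/V>60/V>45/g; s/S>150)/S>100)/; s/S<75/S<45/' h.py
cat >> h.py <<'E'
def rimfit(c,p,n,zc,R,keep):
    """circle fit: rays onto the plane with normal n through the centre, whose height is zc"""
    o=ray(c,*p.mean(0),zc);E=c["extrinsics"];C=-E[:3,:3].T@E[:3,3]
    e1=np.cross([0,0,1.],n) if abs(n[2])<.999 else np.array([1.,0,0]);e1/=np.linalg.norm(e1);e2=np.cross(n,e1)
    for i in range(30):
        P=[]
        for u,v in p+.0:
            d=ray(c,u,v,0)-C;P.append(C+d*(n@(o-C))/(n@d)-o)
        P=np.array(P);x=np.c_[P@e1,P@e2];x=x[keep(x)]
        s=np.linalg.lstsq(np.c_[2*x,np.ones(len(x))],(x**2).sum(1),rcond=None)[0];r=np.sqrt(s[2]+s[0]**2+s[1]**2)
        m=o+e1*s[0]+e2*s[1];k=ray(c,*proj(c,m),zc);
        if np.linalg.norm(k-o)<1e-5:break
        o=k
    return o,r,len(x)
E
python3 - <<'E'
from h import *
t=load("top");s=load("scene");A=np.radians(33)
a=ray(t,205+80/5,140+60/5,.12);b=ray(t,205+45/5,140+515/5,.12);d=(b-a)[:2];L=np.linalg.norm(d);ry=d/L;rx=np.array([ry[1],-ry[0]])
print('rack width',L,'ry',ry,'rx',rx)
n=np.r_[-np.sin(A)*rx,np.cos(A)]
for k,box,sb,H,R in (('blue',(225,200,270,245),(280,172,330,222),55,66),('yellow',(230,157,275,200),(285,210,335,260),70,54)):
    zc=.06+H*1e-3*np.cos(A)
    p=mask(t["image"],k,box)
    low=lambda x:(x[:,1]*0+1>0)
    e1=np.cross([0,0,1.],n);e1/=np.linalg.norm(e1);e2=np.cross(n,e1)
    sg=np.sign(e2[:2]@rx)
    o,r,m=rimfit(t,p,n,zc,R,lambda x:sg*x[:,1]<.012)
    print(k,p.min(0),p.max(0),'rim centre',o.round(4),'r',r,m)
    q=mask(s["image"],k,sb);print('  scene proj centre',proj(s,o),'low pt',proj(s,o-np.r_[rx*np.cos(A),np.sin(A)]*R*1e-3),'ends',proj(s,o+np.r_[ry,0]*R*1e-3),proj(s,o-np.r_[ry,0]*R*1e-3),'mask',q.min(0),q.max(0))
    ob=o-n*H*1e-3;print('  crown',ob)
p=mask(t["image"],'grey',(342,184,384,229))
o,r,m=rimfit(t,p,np.array([0,0,1.]),.055,74,lambda x:np.hypot(*x.T)<.085);print('grey',p.min(0),p.max(0),o,r,m)
p=mask(t["image"],'red',(380,190,420,250));print('red',p.min(0),p.max(0))
for u,v,z in ((325+709/4.4,175+288/5,.131),(325+721/4.4,175+160/5,.13),(325+460/4.4,175+18/5,.015),(325+767/4.4,175+65/5,.015),(325+435/4.4,175+266/5,.015),(325+742/4.4,175+312/5,.015)):print(ray(t,u,v,z))
E
```

```text
rack width 0.30497523714111224 ry [-0.99841645  0.05625468] rx [0.05625468 0.99841645]
blue [231 202] [265 243] rim centre [0.4567 0.2154 0.1061] r 0.06463881881779493 58
  scene proj centre [303.29925348 191.50209071] low pt [283.12094022 202.79083741] ends [299.77266599 175.33165262] [307.07179916 208.80031923] mask [283 172] [325 215]
  crown [0.45838545 0.24532363 0.06      ]
yellow [238 161] [269 193] rim centre [0.6078 0.1935 0.1187] r 0.05324626356640548 48
  scene proj centre [307.21182243 230.40808209] low pt [289.08195085 239.95454464] ends [303.93322697 214.76154894] [310.6941204 247.0267505] mask [288 212] [331 256]
  crown [0.60990945 0.23152304 0.06      ]
grey [342 185] [383 226] [ 0.52075175 -0.17315854  0.055     ] 0.07254994143691026 120
red [393 210] [398 230]
[ 0.4249675  -0.55944866  0.131     ]
[ 0.50887599 -0.57268646  0.13      ]
[ 0.62247284 -0.41867237  0.015     ]
[ 0.58967497 -0.6637925   0.015     ]
[ 0.44618547 -0.39305953  0.015     ]
[ 0.41507461 -0.63531579  0.015     ]
```

Run:
```python
from h import *
from scipy.spatial.transform import Rotation as Ro
t=load("top")
p=mask(t["image"],'grey',(335,180,390,235));print(p.min(0),p.max(0))
o,r,m=rimfit(t,p,np.array([0,0,1.]),.055,74,lambda x:np.hypot(*x.T)<.085);print('grey',o,r,m)
for nm,U,V,z in (('peg',709,288,.131),('piv',721,160,.13),('A',460,18,.015),('B',767,65,.015),('C',435,266,.015),('D',742,312,.015)):print(nm,ray(t,325+(U-400)/4.4,175+V/5,z).round(4))
s=robot.read_state();M=Ro.from_rotvec(s["orientation"]).as_matrix();print('tool y',M[:,1],'z',M[:,2],s["tool_pos"])
```

```text
[342 185] [385 226]
grey [ 0.52068068 -0.17429573  0.055     ] 0.07312773222883014 120
peg [ 0.4237 -0.2644  0.131 ]
piv [ 0.5077 -0.2756  0.13  ]
A [ 0.6213 -0.0963  0.015 ]
B [ 0.5885 -0.3429  0.015 ]
C [ 0.4448 -0.0746  0.015 ]
D [ 0.4136 -0.3183  0.015 ]
tool y [ 0.31346572  0.94959812 -0.00162554] z [-6.36428139e-04 -1.50173174e-03 -9.99998670e-01] [0.18784572 0.56930084 0.21772224]
```

Measurements agree: radii are 65, 53 and 73 mm against 66, 54 and 74, and the pivot is about 100 mm from the nest. Moving above the blue cover's near rim now.

```bash
python3 -m inch '[20,-34,0,-6,50, 40,-70,0,-12,50, 62,-104,0,-18,50, 83,-138,0,-24,50, 104,-173,0,-30,50, 125,-208,0,-36,50, 146,-242,0,-42,50, 167,-277,0,-49,50, 187,-312,0,-56,50, 207,-346,-5,-63,50]' 6
python3 -m inch '[0,0,-10,-6,50, 0,0,-20,-13,50, 0,0,-20,-13,50, 0,0,-20,-13,50]'
python3 - <<'E'
from h import *
c=read_camera("scene");a=c["image"][130:270,230:370];d=read_camera("top")["image"][150:290,200:340]
cv2.imwrite("pics/p4.png",cv2.resize(np.hstack([a,d]),None,fx=2.85,fy=2.85,interpolation=2))
E
```

```text
t: 0.93
tool_pos: [0.3959, 0.222, 0.2143]
orientation: [2.052, 2.378, 0.002]
force: [0.2, 0.5, 0.7]
opening: 0.0466
gripper_force: 0.0
t: 1.27
tool_pos: [0.3944, 0.2234, 0.1929]
orientation: [-2.298, -2.141, 0.003]
force: [0.2, 0.1, 0.3]
opening: 0.0465
gripper_force: 0.0
```

View pics/p4.png

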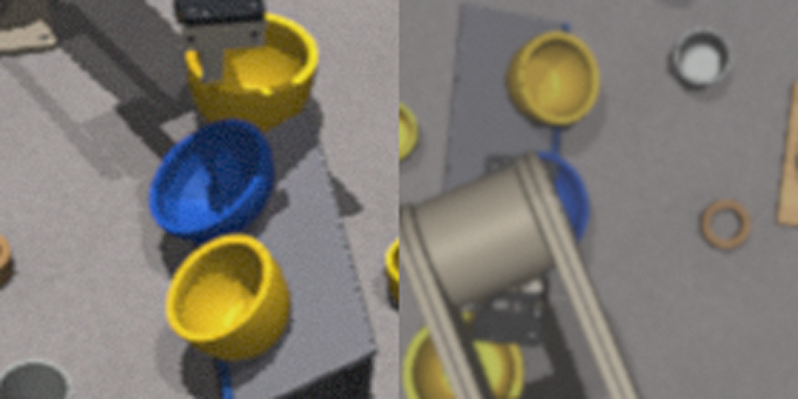

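The gripper hangs over the near (upper) rim edge of the blue cover, at crop (215,70) in the scene view, and nothing else is touched. Descending and pinching.

```bash
python3 -m inch '[0,0,-20,0,50, 0,0,-45,0,50, 0,0,-65,0,50, 0,0,-82,0,50, 0,0,-92,0,50, 0,0,-98,0,50, 0,0,-98,0,50]' 
python3 -m inch '[0,0,0,0,20, 0,0,0,0,0, 0,0,0,0,0, 0,0,0,0,0, 0,0,0,0,0, 0,0,0,0,0]' 6
```

```text
t: 1.95
tool_pos: [0.3944, 0.2239, 0.095]
orientation: [-2.3, -2.139, 0.002]
force: [0.0, 0.0, 0.0]
opening: 0.0464
gripper_force: 0.0
t: 2.45
tool_pos: [0.3952, 0.2239, 0.096]
orientation: [2.302, 2.137, 0.001]
force: [-0.6, 0.7, 0.2]
opening: 0.0111
gripper_force: 0.6
```

```bash
python3 -m inch '[0,0,0,0,0, 0,0,0,0,0, 0,0,0,0,0]' 6
python3 -m inch '[0,-1,4,0,0, 0,-3,8,0,0, 0,-5,14,0,0, 0,-8,22,0,0, 0,-10,32,0,0, 0,-10,45,0,0, 0,-10,60,0,0, 0,-10,75,0,0, 0,-10,85,0,0, 0,-10,85,0,0]'
python3 - <<'E'
from h import *
c=read_camera("scene");a=c["image"][130:270,230:370];d=read_camera("top")["image"][150:290,200:340]
cv2.imwrite("pics/p5.png",cv2.resize(np.hstack([a,d]),None,fx=2.85,fy=2.85,interpolation=2))
E
```

```text
t: 2.7
tool_pos: [0.395, 0.2237, 0.0957]
orientation: [2.303, 2.137, -0.0]
force: [-0.3, -0.0, 1.7]
opening: 0.0079
gripper_force: 5.7
t: 3.53
tool_pos: [0.3967, 0.2143, 0.184]
orientation: [2.301, 2.136, 0.008]
force: [0.8, 1.2, -1.1]
opening: 0.0087
gripper_force: 6.0
```

View pics/p5.png

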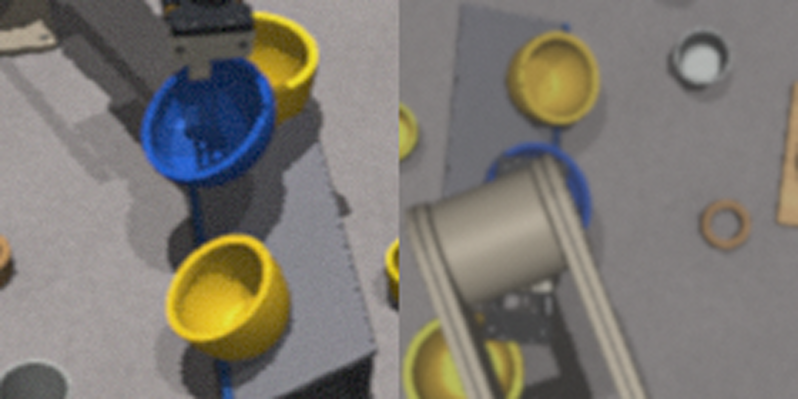

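The blue cover is lifted clear (crop (210,125) in the scene view) but still leans about 33° on the pads, with almost no swing. If I lower it like this, the crown edge would meet the floor right under the pinch. I'll level it first by gently resting its low side on the fixed rack's high back edge, letting it turn in the pads.

Run:
```python
from h import *
t=load("top")
a=ray(t,205+80/5,140+60/5,.12);b=ray(t,205+45/5,140+515/5,.12);print(a,b)
c=read_camera("scene");q=mask(c["image"],'blue',(270,140,335,200));print(q.min(0),q.max(0),cv2.fitEllipse(q))
s=robot.read_state();p=s["tool_pos"];print(p,s["force"],s["wrist_torque"])
# predicted extents for tilt about closing axis
ry=np.array([-.9973,.074,0]);rx=np.array([.074,.9973,0])
for ti in (0,15,25,33,40):
    A=np.radians(ti);n=-np.sin(A)*rx+np.cos(A)*np.array([0,0,1]);e=np.cross(ry,n)
    C=p+[0,0,.006]-ry*.062+n*.006
    P=np.array([proj(c,C+.066*(ry*np.cos(k)+e*np.sin(k))) for k in np.linspace(0,6.28,60)]);print(ti,P.min(0).round(1),P.max(0).round(1), P[P[:,0].argmin()].round(1))
print('low mask',q[q[:,0].argmin()])
for n,z in (('a',.05),):
    print('smallbowl',ray(t,196,196,z),'wrench',ray(t,165,205,.01),'bigbowl',ray(t,223,281,.09))
```

```text
[0.6920414  0.30988214 0.12      ] [0.38754911 0.32703843 0.12      ]
[279 151] [325 199] ((302.5155944824219, 174.3828887939453), (40.65513610839844, 49.406944274902344), 56.12022399902344)
[0.39480292 0.21363446 0.1801633 ] [ 0.42627963  0.66786599 -1.54383569] [-0.074828    0.15882726  0.03596562]
0 [276.  151.4] [327.2 185.1] [276.  168.4]
15 [276.4 150.2] [326.1 186.5] [276.4 173.3]
25 [277.6 148.9] [324.4 187.9] [277.6 176.4]
33 [279.  147.7] [322.5 189.2] [279.  178.7]
40 [280.6 146.7] [320.5 190.3] [280.6 178.6]
low mask [279 173]
smallbowl [0.55222905 0.40308024 0.05      ] wrench [0.52494927 0.51988293 0.01      ] bigbowl [0.26320984 0.29892915 0.09      ]
```

```bash
python3 -m inch '[0,10,12,0,0, 0,30,25,0,0, 0,60,30,0,0, 0,90,30,0,0, 0,120,30,0,0, 0,145,25,0,0, 0,157,15,0,0, 0,157,0,0,0, 0,157,-8,0,0, 0,157,-12,0,0]'
python3 -m inch '[0,0,-3,0,0, 0,0,-3,0,0]'
python3 -m inch '[0,0,-4,0,0, 0,0,-4,0,0]'
python3 -m inch '[0,0,-4,0,0, 0,0,-4,0,0]'
python3 -m inch '[0,0,-3,0,0, 0,0,-3,0,0]'
python3 - <<'E'
from h import *
c=read_camera("scene");a=c["image"][130:270,250:390];d=read_camera("top")["image"][150:290,180:320]
cv2.imwrite("pics/p6.png",cv2.resize(np.hstack([a,d]),None,fx=2.85,fy=2.85,interpolation=2))
E
```

```text
t: 4.52
tool_pos: [0.3936, 0.3698, 0.1656]
orientation: [-2.302, -2.137, 0.008]
force: [-0.7, 0.8, -0.7]
opening: 0.009
gripper_force: 6.1
t: 4.68
tool_pos: [0.3949, 0.3701, 0.1651]
orientation: [-2.303, -2.136, 0.002]
force: [-0.8, 0.5, -1.6]
opening: 0.0089
gripper_force: 6.1
t: 4.85
tool_pos: [0.3954, 0.3707, 0.1619]
orientation: [-2.303, -2.137, -0.001]
force: [0.9, 0.2, -1.7]
opening: 0.0086
gripper_force: 6.1
t: 5.02
tool_pos: [0.3951, 0.3709, 0.1576]
orientation: [-2.303, -2.137, -0.001]
force: [0.0, 1.6, -0.4]
opening: 0.0082
gripper_force: 6.0
t: 5.18
tool_pos: [0.3949, 0.3712, 0.1546]
orientation: [-2.302, -2.137, -0.001]
force: [-1.7, 2.8, 1.4]
opening: 0.0082
gripper_force: 6.0
```

View pics/p6.png

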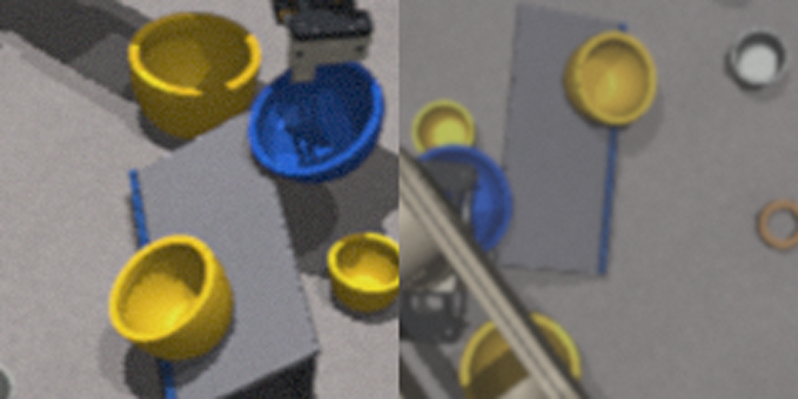

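Contact is light (about 3 N) and the cover is turning level in the pads; its low edge is on the rack edge at crop (265,165). Continuing, with a numeric tilt check.

```bash
cat >> h.py <<'E'
def tilt(kind,R,box,rim=.012):
    """rim's leftmost point (scene) against tilt about the closing axis"""
    from scipy.spatial.transform import Rotation as Ro
    c=read_camera("scene");q=mask(c["image"],kind,box);s=robot.read_state();p=s["tool_pos"]
    y=Ro.from_rotvec(s["orientation"]).as_matrix()[:,1];y[2]=0;y/=np.linalg.norm(y);ry=-y*np.sign(y[0]);rx=np.array([ry[1],-ry[0],0])
    l=q[q[:,0]<=q[:,0].min()+1].mean(0);r=q[q[:,0]>=q[:,0].max()-1].mean(0);print('mask',q.min(0),q.max(0),'left',l,'right',r,'slope',(l-r)[1]/(r-l)[0],'F',s['force'].round(1))
    for ti in (-10,0,10,20,33):
        A=np.radians(ti);n=-np.sin(A)*rx+np.cos(A)*np.array([0,0,1]);e=np.cross(ry,n)
        C=p+[0,0,rim-.006]-ry*(R-.004)+n*.006
        P=np.array([proj(c,C+R*(ry*np.cos(k)+e*np.sin(k))) for k in np.linspace(0,6.28,90)]);a,b=P[P[:,0].argmin()],P[P[:,0].argmax()]
        print(ti,P.min(0).round(1),P.max(0).round(1),'left',a.round(1),'right',b.round(1),'slope',round((a-b)[1]/(b-a)[0],3))
E
python3 -c "
from h import *
tilt('blue',.066,(325,130,395,200))"
python3 -m inch '[0,0,-3,0,0, 0,0,-3,0,0]'
python3 -m inch '[0,0,-3,0,0, 0,0,-3,0,0]'
python3 -m inch '[0,0,-3,0,0, 0,0,-3,0,0]'
python3 -c "
from h import *
tilt('blue',.066,(325,130,395,200))"
```

```text
mask [337 152] [384 193] left [337.52941176 175.        ] right [383.23076923 167.        ] slope 0.17504950495049496 F [-2.1  3.   1.6]
-10 [335.7 151.7] [384.4 184.5] left [335.7 163.6] right [384.4 173.2] slope -0.196
0 [334.6 151.7] [384.9 184.5] left [334.6 166.9] right [384.9 170. ] slope -0.061
10 [334.3 151.1] [384.7 185.3] left [334.3 170.1] right [384.7 166.9] slope 0.065
20 [334.8 149.9] [383.8 186.5] left [334.8 173.2] right [383.8 163.9] slope 0.19
33 [336.4 148.1] [381.5 188.5] left [336.4 175.6] right [381.5 160.5] slope 0.335
t: 5.5
tool_pos: [0.3948, 0.3713, 0.1516]
orientation: [-2.302, -2.137, -0.001]
force: [-3.0, 4.0, 2.5]
opening: 0.0082
gripper_force: 6.0
t: 5.67
tool_pos: [0.3947, 0.3714, 0.1485]
orientation: [-2.302, -2.137, -0.001]
force: [-2.5, 3.7, 2.6]
opening: 0.0088
gripper_force: 6.1
t: 5.83
tool_pos: [0.3947, 0.3713, 0.1455]
orientation: [-2.302, -2.137, -0.0]
force: [-2.4, 4.5, 1.8]
opening: 0.0093
gripper_force: 6.2
mask [338 154] [386 195] left [338.6 174. ] right [385.66666667 170.        ] slope 0.08498583569405099 F [-2.9  5.3  1.8]
-10 [335.5 154.3] [383.9 187. ] left [335.5 166.2] right [383.9 175.7] slope -0.196
0 [334.4 154.3] [384.4 187.1] left [334.4 169.5] right [384.4 172.6] slope -0.062
10 [334.1 153.6] [384.3 187.8] left [334.1 172.7] right [384.3 169.5] slope 0.064
20 [334.6 152.5] [383.3 189. ] left [334.6 175.8] right [383.3 166.6] slope 0.188
33 [336.2 150.8] [381.1 191. ] left [336.2 178.1] right [381.1 163.2] slope 0.332
```

```bash
python3 -m inch '[0,2,4,0,0, 0,6,6,0,0, 0,11,4,0,0, 0,11,2,0,0]'
python3 -m inch '[0,0,-3,0,0, 0,0,-5,0,0, 0,0,-5,0,0]'
python3 -m inch '[0,0,-4,0,0, 0,0,-4,0,0]'
python3 -c "
from h import *
tilt('blue',.066,(325,130,400,205))"
python3 -m inch '[0,0,-4,0,0, 0,0,-4,0,0]'
python3 -c "
from h import *
tilt('blue',.066,(325,130,400,205))"
```

```text
t: 6.22
tool_pos: [0.3952, 0.3824, 0.1476]
orientation: [2.302, 2.137, 0.001]
force: [-0.2, 0.6, -0.2]
opening: 0.009
gripper_force: 6.0
t: 6.47
tool_pos: [0.3945, 0.3816, 0.1417]
orientation: [-2.302, -2.137, 0.002]
force: [-2.0, 0.5, -1.1]
opening: 0.0084
gripper_force: 6.0
t: 6.63
tool_pos: [0.3948, 0.3819, 0.1381]
orientation: [-2.302, -2.137, 0.0]
force: [-1.3, 2.0, 0.3]
opening: 0.0078
gripper_force: 6.0
mask [339 157] [388 196] left [339.85714286 175.5       ] right [387.33333333 172.5       ] slope 0.06318956870611835 F [-0.8  2.4  0.3]
-10 [339.2 155.9] [387.4 188.6] left [339.2 167.8] right [387.4 177.2] slope -0.196
0 [338.1 155.9] [387.9 188.7] left [338.1 171. ] right [387.9 174.1] slope -0.062
10 [337.8 155.2] [387.8 189.4] left [337.8 174.2] right [387.8 171.1] slope 0.063
20 [338.2 154.1] [386.9 190.5] left [338.2 177.3] right [386.9 168.2] slope 0.186
33 [339.8 152.4] [384.6 192.5] left [339.8 179.6] right [384.6 164.9] slope 0.329
t: 6.85
tool_pos: [0.3948, 0.3821, 0.1343]
orientation: [-2.302, -2.137, -0.0]
force: [-2.6, 3.1, 1.0]
opening: 0.008
gripper_force: 6.1
mask [340 158] [388 197] left [340.375 175.5  ] right [387.66666667 174.        ] slope 0.0317180616740088 F [-1.5  3.   0.2]
-10 [339.1 157. ] [387.2 189.7] left [339.1 168.9] right [387.2 178.3] slope -0.196
0 [338.1 156.9] [387.8 189.7] left [338.1 172.1] right [387.8 175.2] slope -0.062
10 [337.8 156.3] [387.6 190.4] left [337.8 175.3] right [387.6 172.2] slope 0.063
20 [338.2 155.2] [386.7 191.6] left [338.2 178.3] right [386.7 169.3] slope 0.186
33 [339.7 153.5] [384.5 193.5] left [339.7 180.6] right [384.5 166. ] slope 0.328
```

```bash
python3 -m inch '[0,1,-4,0,0, 0,2,-7,0,0, 0,2,-7,0,0]'
python3 -c "
from h import *
tilt('blue',.066,(325,130,400,205))"
python3 -m inch '[0,0,0,0,0, 0,0,0,0,0]' 15
python3 -m inch '[0,2,8,0,0, 0,4,25,0,0, 0,4,45,0,0, 0,4,60,0,0, 0,0,70,0,0, 0,-20,70,0,0, 0,-50,70,0,0, 0,-80,70,0,0, 0,-110,70,0,0, 0,-110,70,0,0]'
python3 -c "
from h import *
tilt('blue',.066,(270,110,390,200))"
```

```text
t: 7.15
tool_pos: [0.3948, 0.3838, 0.127]
orientation: [-2.302, -2.137, 0.001]
force: [-1.2, 3.8, 0.3]
opening: 0.0086
gripper_force: 6.1
mask [341 160] [389 199] left [341.26666667 176.        ] right [388.66666667 177.        ] slope -0.021097046413502095 F [-1.4  2.7  0.6]
-10 [339.5 158.9] [387.5 191.6] left [339.5 170.9] right [387.5 180.2] slope -0.196
0 [338.5 158.9] [388.  191.7] left [338.5 174. ] right [388.  177.1] slope -0.063
10 [338.2 158.3] [387.9 192.3] left [338.2 177.2] right [387.9 174.1] slope 0.062
20 [338.6 157.2] [387.  193.5] left [338.6 180.2] right [387.  171.3] slope 0.184
33 [340.2 155.5] [384.8 195.4] left [340.2 182.5] right [384.8 168. ] slope 0.325
t: 7.37
tool_pos: [0.3952, 0.3838, 0.1277]
orientation: [2.303, 2.137, 0.0]
force: [-1.7, 4.2, -0.7]
opening: 0.0075
gripper_force: 14.6
t: 8.2
tool_pos: [0.3949, 0.2689, 0.1972]
orientation: [2.304, 2.132, -0.005]
force: [-0.7, 0.6, -2.1]
opening: 0.0071
gripper_force: 14.9
mask [298 144] [348 185] left [298.42857143 163.5       ] right [347.78571429 161.5       ] slope 0.04052098408104199 F [ 0.9 -0.2 -1.6]
-10 [298.6 143.8] [349.  177.1] left [298.6 155.7] right [349.  164.6] slope -0.176
0 [297.8 143.8] [349.3 177.1] left [297.8 160.3] right [349.3 161.2] slope -0.017
10 [297.7 143.1] [348.9 177.9] left [297.7 162.5] right [348.9 157.9] slope 0.091
20 [298.4 141.9] [347.7 179.2] left [298.4 165.8] right [347.7 154.7] slope 0.224
33 [300.3 140. ] [345.1 181.3] left [300.3 169.6] right [345.1 151.1] slope 0.414
```

Blue is now level within about 4°. Carrying it over the nest.

```bash
python3 -m inch '[5,-30,0,0,0, 11,-70,0,0,0, 17,-110,0,0,0, 22,-150,0,0,0, 28,-190,0,0,0, 34,-230,0,0,0, 40,-270,0,0,0, 46,-310,0,0,0, 52,-350,0,0,0, 57,-390,0,0,0]'
python3 -m inch '[4,-30,-5,0,0, 7,-45,-15,0,0, 7,-49,-35,0,0, 7,-49,-55,0,0, 7,-49,-70,0,0, 7,-49,-77,0,0, 7,-49,-77,0,0, 7,-49,-77,0,0]'
python3 - <<'E'
from h import *
c=read_camera("scene");a=c["image"][185:295,90:230];d=read_camera("top")["image"][165:275,310:450]
cv2.imwrite("pics/p7.png",cv2.resize(np.hstack([a,d]),None,fx=2.85,fy=2.85,interpolation=2))
tilt('blue',.066,(110,180,220,270))
E
```

```text
t: 9.08
tool_pos: [0.452, -0.1182, 0.1978]
orientation: [2.302, 2.137, -0.0]
force: [0.7, 0.0, -2.0]
opening: 0.0071
gripper_force: 15.0
t: 9.75
tool_pos: [0.4591, -0.165, 0.1209]
orientation: [-2.302, -2.137, 0.001]
force: [-0.0, -0.7, -1.8]
opening: 0.0073
gripper_force: 15.0
mask [133 203] [184 247] left [133.78571429 227.5       ] right [183.58823529 221.        ] slope 0.1305154813127478 F [ 0.3  0.5 -2.1]
-10 [130.6 202.5] [184.9 241.1] left [130.6 222.6] right [184.9 221.7] slope 0.015
0 [130.8 202.4] [184.2 241.2] left [130.8 225.7] right [184.2 218.6] slope 0.133
10 [131.8 201.9] [182.7 241.8] left [131.8 228.8] right [182.7 215.5] slope 0.261
20 [133.6 201. ] [180.4 242.8] left [133.6 231.8] right [180.4 212.7] slope 0.409
33 [137.  199.5] [176.3 244.5] left [137.  235.2] right [176.3 208. ] slope 0.692
```

View pics/p7.png

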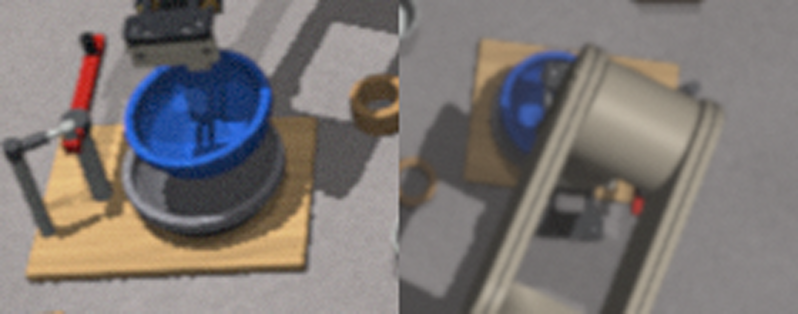

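Blue hangs level above the grey cover (scene crop (200,110) over (205,185)) and sits slightly towards +Y, so I shift -6 mm and lower in steps.

```bash
python3 -m inch '[0,-4,-10,0,0, 0,-6,-22,0,0, 0,-6,-32,0,0, 0,-6,-40,0,0, 0,-6,-45,0,0, 0,-6,-45,0,0]'
python3 -m inch '[0,0,-3,0,0, 0,0,-5,0,0, 0,0,-5,0,0]'
python3 -m inch '[0,0,-2,0,0, 0,0,-4,0,0, 0,0,-4,0,0]'
python3 -c "
from h import *
tilt('blue',.066,(110,200,220,290))"
```

```text
t: 10.4
tool_pos: [0.4577, -0.1706, 0.0735]
orientation: [-2.3, -2.135, 0.002]
force: [-0.0, 0.6, -2.0]
opening: 0.0074
gripper_force: 15.0
t: 10.65
tool_pos: [0.4591, -0.1712, 0.0705]
orientation: [2.302, 2.137, 0.0]
force: [0.4, 0.1, -1.2]
opening: 0.007
gripper_force: 15.0
t: 10.9
tool_pos: [0.4592, -0.1713, 0.0667]
orientation: [2.302, 2.137, 0.0]
force: [-0.4, -0.3, -0.1]
opening: 0.0074
gripper_force: 15.4
mask [136 217] [185 260] left [136.25 241.5 ] right [184.66666667 235.        ] slope 0.13425129087779694 F [ 0.3 -0.  -0.3]
-10 [133.2 217.3] [185.8 255.7] left [133.2 237.4] right [185.8 236.3] slope 0.021
0 [133.4 217.2] [185.1 255.8] left [133.4 240.4] right [185.1 233.4] slope 0.136
10 [134.4 216.7] [183.7 256.4] left [134.4 243.3] right [183.7 230.5] slope 0.26
20 [136.1 215.9] [181.4 257.3] left [136.1 246.1] right [181.4 227.8] slope 0.403
33 [139.3 214.6] [177.5 258.8] left [139.3 249.3] right [177.5 223.4] slope 0.68
```

```bash
python3 -m inch '[0,0,0,0,0, 0,0,-1,0,0, 0,0,-2,0,0, 0,0,-2,0,0]' 6
python3 -m inch '[0,0,-1,0,0, 0,0,-2,0,0, 0,0,-2,0,0]' 5
python3 -c "
from h import *
tilt('blue',.066,(110,200,220,290))
c=read_camera('scene');print('seated rim pred',proj(c,[.5207,-.1743,.075]));im=c['image'][195:295,90:230];cv2.imwrite('pics/p8.png',cv2.resize(im,None,fx=5.5,fy=5.5,interpolation=2))"
```

```text
t: 11.28
tool_pos: [0.4589, -0.1711, 0.0645]
orientation: [-2.302, -2.137, 0.0]
force: [-1.2, 1.2, 1.5]
opening: 0.0072
gripper_force: 6.5
t: 11.53
tool_pos: [0.4589, -0.1711, 0.0625]
orientation: [-2.302, -2.137, 0.0]
force: [-1.7, 1.1, 2.5]
opening: 0.008
gripper_force: 5.5
mask [136 218] [186 259] left [136.33333333 241.        ] right [185.61538462 235.        ] slope 0.12174817898022895 F [-1.1  1.2  2. ]
-10 [133.7 218.3] [186.1 256.7] left [133.7 238.4] right [186.1 237.3] slope 0.022
0 [133.8 218.2] [185.4 256.8] left [133.8 241.4] right [185.4 234.4] slope 0.136
10 [134.8 217.7] [184.  257.4] left [134.8 244.3] right [184.  231.5] slope 0.26
20 [136.5 216.9] [181.8 258.3] left [136.5 247. ] right [181.8 228.8] slope 0.403
33 [139.8 215.6] [177.9 259.7] left [139.8 250.3] right [177.9 224.4] slope 0.679
seated rim pred [160.29524611 236.60543455]
```

View pics/p8.png

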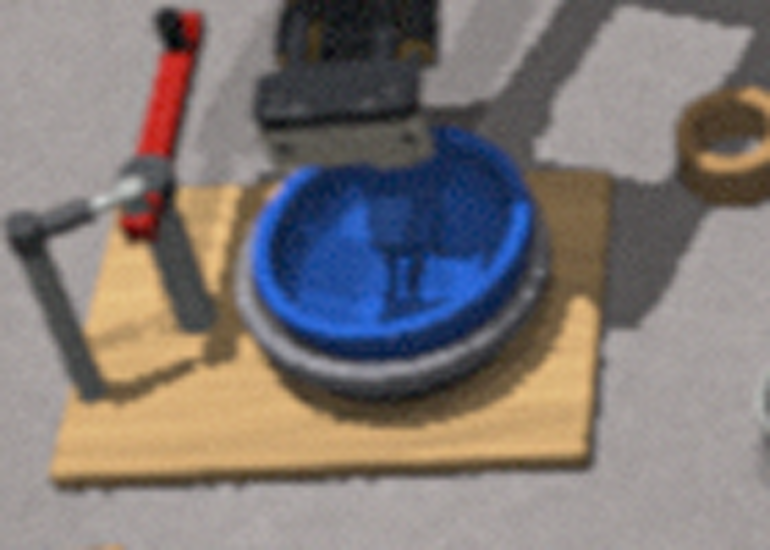

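Blue sits concentric and level in the grey (crop centre (390,240)), with an even grey rim all round. Releasing and going to yellow.

```bash
python3 -m inch '[0,0,0,0,12, 0,0,0,0,20, 0,0,0,0,30, 0,0,0,0,35, 0,0,4,0,40, 0,0,15,0,45, 0,0,40,0,50, 0,0,75,0,50, 0,0,110,0,50, 0,0,138,0,50]'
python3 -c "
from h import *
tilt('blue',.066,(110,200,220,290))"
python3 -m inch '[5,30,0,0,50, 15,65,0,0,50, 26,105,0,0,50, 36,145,0,0,50, 47,185,0,0,50, 57,225,0,0,50, 68,262,0,0,50, 78,300,0,0,50, 89,337,0,0,50, 99,371,0,0,50]'
python3 -m inch '[0,0,-10,0,50, 0,0,-10,0,50]'
```

```text
t: 12.47
tool_pos: [0.4595, -0.1715, 0.2045]
orientation: [2.301, 2.135, 0.002]
force: [0.7, -0.5, 0.4]
opening: 0.0464
gripper_force: 0.0
mask [136 219] [187 259] left [136.76923077 241.        ] right [186.66666667 235.5       ] slope 0.1102261048304214 F [ 1.9 -0.6  4.1]
-10 [118.7 178. ] [176.3 216.8] left [118.7 197.8] right [176.3 197.6] slope 0.004
0 [119.  177.9] [175.5 217. ] left [119.  201.3] right [175.5 194.1] slope 0.128
10 [120.2 177.3] [173.9 217.7] left [120.2 204.8] right [173.9 190.7] slope 0.262
20 [122.2 176.2] [171.4 218.8] left [122.2 208.1] right [171.4 186.2] slope 0.445
33 [125.8 174.4] [167.1 220.8] left [125.8 211.9] right [167.1 182.5] slope 0.715
t: 13.35
tool_pos: [0.5583, 0.2023, 0.2016]
orientation: [2.302, 2.138, 0.002]
force: [0.2, -0.3, -0.2]
opening: 0.0466
gripper_force: 0.0
t: 13.52
tool_pos: [0.5573, 0.2015, 0.1893]
orientation: [-2.298, -2.14, 0.003]
force: [0.0, -0.5, 0.1]
opening: 0.0466
gripper_force: 0.0
```

```bash
python3 -m inch '[0,0,-20,0,50, 0,-1,-40,0,50, 0,-1,-60,0,50, 0,-1,-74,0,50, 0,-1,-84,0,50, 0,-1,-84,0,50]' 
python3 -m inch '[0,0,0,0,20, 0,0,0,0,0, 0,0,0,0,0, 0,0,0,0,0, 0,0,0,0,0, 0,0,0,0,0, 0,0,0,0,0, 0,0,0,0,0]' 6
python3 -m inch '[0,-1,4,0,0, 0,-3,8,0,0, 0,-5,14,0,0, 0,-8,22,0,0, 0,-10,32,0,0, 0,-10,45,0,0, 0,-10,60,0,0, 0,-10,75,0,0, 0,-10,85,0,0, 0,-10,85,0,0]'
python3 -c "
from h import *
tilt('yellow',.054,(275,160,350,262))"
```

```text
t: 14.02
tool_pos: [0.5564, 0.1972, 0.1044]
orientation: [-2.303, -2.135, 0.006]
force: [-0.3, 0.3, -0.6]
opening: 0.0467
gripper_force: 0.0
t: 14.68
tool_pos: [0.5579, 0.1987, 0.1066]
orientation: [-2.302, -2.137, 0.0]
force: [-0.0, -0.9, 0.7]
opening: 0.0076
gripper_force: 5.9
t: 15.52
tool_pos: [0.5599, 0.1892, 0.1958]
orientation: [2.301, 2.135, 0.008]
force: [0.0, 0.8, -0.7]
opening: 0.0073
gripper_force: 5.6
mask [284 193] [330 234] left [284.83333333 212.5       ] right [329.6 213. ] slope -0.011169024571854048 F [-0.7  0.4 -0.8]
-10 [282.6 190.7] [327.9 223.3] left [282.6 204.1] right [327.9 210.6] slope -0.143
0 [281.9 190.6] [328.  223.4] left [281.9 206.9] right [328.  207.8] slope -0.019
10 [281.8 190.1] [327.4 224. ] left [281.8 209.7] right [327.4 205.1] slope 0.101
20 [282.5 189.3] [326.2 225. ] left [282.5 212.4] right [326.2 202.6] slope 0.225
33 [284.3 188. ] [323.6 226.5] left [284.3 214.4] right [323.6 199.7] slope 0.374
```

```bash
python3 -m inch '[4,12,10,0,0, 8,40,15,0,0, 12,75,15,0,0, 16,110,15,0,0, 20,140,15,0,0, 22,160,10,0,0, 22,170,-5,0,0, 22,170,-22,0,0, 22,170,-36,0,0, 22,170,-40,0,0]'
python3 -m inch '[0,0,-4,0,0, 0,0,-4,0,0]'
python3 -m inch '[0,0,-4,0,0, 0,0,-4,0,0]'
python3 -m inch '[0,0,-4,0,0, 0,0,-4,0,0]'
python3 - <<'E'
from h import *
tilt('yellow',.054,(315,170,395,262))
E
```

```text
t: 16.4
tool_pos: [0.5778, 0.357, 0.1462]
orientation: [-2.302, -2.136, 0.011]
force: [-0.6, 0.7, -1.2]
opening: 0.0073
gripper_force: 5.8
t: 16.57
tool_pos: [0.5797, 0.3576, 0.1464]
orientation: [-2.303, -2.136, 0.003]
force: [0.4, 0.2, -1.3]
opening: 0.0071
gripper_force: 5.8
t: 16.73
tool_pos: [0.5805, 0.3585, 0.1441]
orientation: [2.303, 2.136, 0.002]
force: [0.3, -0.2, -1.3]
opening: 0.0072
gripper_force: 5.8
t: 16.9
tool_pos: [0.5802, 0.3589, 0.1398]
orientation: [-2.303, -2.137, -0.001]
force: [-0.7, 0.6, -0.4]
opening: 0.0072
gripper_force: 5.9
mask [353 206] [394 245] left [353.35714286 224.5       ] right [393.86206897 224.        ] slope 0.01234417756156885 F [ 0.3 -0.7  0.5]
-10 [353.3 203.2] [396.7 235.5] left [353.3 214.4] right [396.7 223.9] slope -0.219
0 [352.3 203.1] [397.2 235.6] left [352.3 217. ] right [397.2 221.3] slope -0.096
10 [351.8 202.7] [397.  236.1] left [351.8 219.6] right [397.  218.8] slope 0.017
20 [352.  201.9] [396.2 237. ] left [352.  222.1] right [396.2 216.5] slope 0.126
33 [353.3 200.7] [394.2 238.4] left [353.3 225. ] right [394.2 213.9] slope 0.273
```

```bash
python3 -m inch '[0,0,-4,0,0, 0,0,-4,0,0]'
python3 -m inch '[0,0,-4,0,0, 0,0,-4,0,0]'
python3 - <<'E'
from h import *
tilt('yellow',.054,(315,170,372,262))
E
python3 -m inch '[0,1,-4,0,0, 0,2,-4,0,0]'
python3 -m inch '[0,1,-4,0,0, 0,2,-4,0,0]'
python3 - <<'E'
from h import *
tilt('yellow',.054,(315,170,372,262))
im=read_camera('scene')['image'][160:280,300:420];cv2.imwrite('pics/p9.png',cv2.resize(im,None,fx=5,fy=5,interpolation=2))
E
```

```text
t: 17.12
tool_pos: [0.5798, 0.3598, 0.1358]
orientation: [-2.301, -2.137, -0.002]
force: [-2.4, 4.0, 3.3]
opening: 0.0071
gripper_force: 6.0
t: 17.28
tool_pos: [0.5795, 0.3598, 0.1315]
orientation: [-2.301, -2.137, -0.001]
force: [-3.1, 4.5, 2.4]
opening: 0.0074
gripper_force: 6.0
mask [354 208] [371 246] left [354.4 224. ] right [370.94444444 229.47222222] slope -0.3307588985896572 F [-2.6  5.4  2.4]
-10 [353.3 205.3] [396.5 237.5] left [353.3 216.5] right [396.5 225.9] slope -0.218
0 [352.2 205.2] [397.  237.6] left [352.2 219.1] right [397.  223.4] slope -0.096
10 [351.8 204.8] [396.8 238.1] left [351.8 221.7] right [396.8 220.9] slope 0.016
20 [352. 204.] [396. 239.] left [352.  224.1] right [396.  218.6] slope 0.125
33 [353.2 202.9] [393.9 240.4] left [353.2 227. ] right [393.9 216. ] slope 0.271
t: 17.5
tool_pos: [0.5798, 0.3613, 0.1274]
orientation: [-2.302, -2.138, -0.0]
force: [-0.1, 1.8, 1.2]
opening: 0.0077
gripper_force: 6.0
t: 17.67
tool_pos: [0.5799, 0.3627, 0.1229]
orientation: [2.302, 2.137, -0.001]
force: [1.1, 1.1, -0.1]
opening: 0.0074
gripper_force: 6.0
mask [354 209] [371 248] left [354.8 224.5] right [370.94444444 231.5       ] slope -0.4335856847900894 F [1.4 2.2 0.2]
-10 [354.2 207.6] [397.1 239.8] left [354.2 218.9] right [397.1 228.2] slope -0.218
0 [353.1 207.6] [397.6 239.9] left [353.1 221.4] right [397.6 225.7] slope -0.097
10 [352.6 207.1] [397.4 240.5] left [352.6 224. ] right [397.4 223.3] slope 0.015
20 [352.9 206.4] [396.6 241.3] left [352.9 226.4] right [396.6 221. ] slope 0.122
33 [354.1 205.2] [394.6 242.7] left [354.1 229.3] right [394.6 218.4] slope 0.268
```

View pics/p9.png

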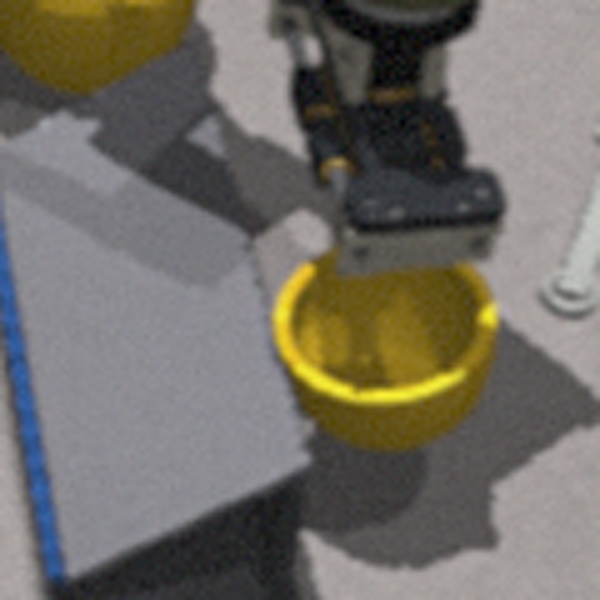

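Yellow is nearly level (rim left (283,325), right (490,315) in the crop, about 10°) and clear of the small bowl. A little more.

```bash
python3 -m inch '[0,0,-4,0,0, 0,0,-5,0,0]'
python3 -m inch '[0,0,-3,0,0, 0,0,-4,0,0, 0,0,-4,0,0]'
python3 - <<'E'
from h import *
tilt('yellow',.054,(315,170,372,262))
tilt('yellow',.054,(315,170,410,262))
E
```

```text
t: 17.93
tool_pos: [0.5798, 0.3629, 0.1181]
orientation: [-2.302, -2.137, 0.0]
force: [-1.6, 3.1, 1.4]
opening: 0.0076
gripper_force: 6.0
t: 18.18
tool_pos: [0.5796, 0.3629, 0.114]
orientation: [-2.302, -2.137, 0.001]
force: [-1.9, 4.8, 1.4]
opening: 0.0074
gripper_force: 6.0
mask [355 212] [371 251] left [355.81818182 225.        ] right [370.94444444 234.5       ] slope -0.6280467445742898 F [-2.1  5.   0.6]
-10 [353.9 210. ] [396.6 242.1] left [353.9 221.2] right [396.6 230.5] slope -0.218
0 [352.8 209.9] [397.1 242.2] left [352.8 223.7] right [397.1 228. ] slope -0.097
10 [352.4 209.5] [396.9 242.8] left [352.4 226.3] right [396.9 225.6] slope 0.014
20 [352.6 208.8] [396.1 243.6] left [352.6 228.7] right [396.1 223.4] slope 0.121
33 [353.8 207.6] [394.1 245. ] left [353.8 231.5] right [394.1 220.8] slope 0.265
mask [355 212] [400 252] left [355.90909091 225.        ] right [399.125 228.5  ] slope -0.08098869313699715 F [-2.2  4.9 -0.5]
-10 [353.9 210. ] [396.6 242.1] left [353.9 221.2] right [396.6 230.5] slope -0.218
0 [352.8 209.9] [397.1 242.2] left [352.8 223.7] right [397.1 228. ] slope -0.097
10 [352.4 209.5] [396.9 242.7] left [352.4 226.2] right [396.9 225.6] slope 0.014
20 [352.6 208.7] [396.1 243.6] left [352.6 228.6] right [396.1 223.4] slope 0.121
33 [353.8 207.6] [394.1 245. ] left [353.8 231.5] right [394.1 220.8] slope 0.265
```

```bash
python3 -m inch '[0,0,0,0,0, 0,0,0,0,0, 0,3,8,0,0, 0,5,25,0,0, 0,5,45,0,0, 0,5,65,0,0, 0,5,85,0,0, -4,-15,95,0,0, -11,-50,95,0,0, -19,-90,95,0,0]' 15
python3 -m inch '[-8,-40,0,0,0, -16,-80,0,0,0, -24,-120,0,0,0, -32,-160,0,0,0, -40,-200,0,0,0, -48,-240,0,0,0, -56,-280,0,0,0, -64,-320,0,0,0, -72,-360,0,0,0, -80,-400,0,0,0]'
python3 -m inch '[-6,-25,0,0,0, -10,-40,-5,0,0, -10,-44,-20,0,0, -10,-44,-38,0,0, -10,-44,-54,0,0, -10,-44,-64,0,0, -10,-44,-64,0,0, -10,-44,-64,0,0]'
python3 - <<'E'
from h import *
tilt('yellow',.054,(110,170,220,262))
im=read_camera('scene')['image'][175:295,90:230];cv2.imwrite('pics/p10.png',cv2.resize(im,None,fx=5,fy=5,interpolation=2))
E
```

```text
t: 19.12
tool_pos: [0.5615, 0.2724, 0.2111]
orientation: [2.3, 2.138, 0.002]
force: [-0.1, -0.3, -0.3]
opening: 0.0068
gripper_force: 15.0
t: 19.95
tool_pos: [0.4798, -0.1298, 0.2103]
orientation: [2.303, 2.136, -0.002]
force: [1.0, -0.2, -1.7]
opening: 0.0069
gripper_force: 15.0
t: 20.62
tool_pos: [0.4706, -0.1714, 0.1457]
orientation: [-2.302, -2.136, 0.001]
force: [-0.5, -0.0, -1.2]
opening: 0.007
gripper_force: 15.0
mask [134 200] [178 241] left [134.33333333 217.5       ] right [177.23529412 219.        ] slope -0.034963436928702005 F [ 0.5 -0.3 -0.9]
-10 [131.3 199.1] [176.4 230.7] left [131.3 215.6] right [176.4 215. ] slope 0.012
0 [131.3 199.1] [175.7 230.8] left [131.3 218.2] right [175.7 212.4] slope 0.131
10 [132.1 198.6] [174.3 231.3] left [132.1 220.8] right [174.3 209.8] slope 0.261
20 [133.5 197.8] [172.3 232.2] left [133.5 223.3] right [172.3 206.3] slope 0.439
33 [136.3 196.6] [168.8 233.7] left [136.3 226.3] right [168.8 203.6] slope 0.698
```

View pics/p10.png

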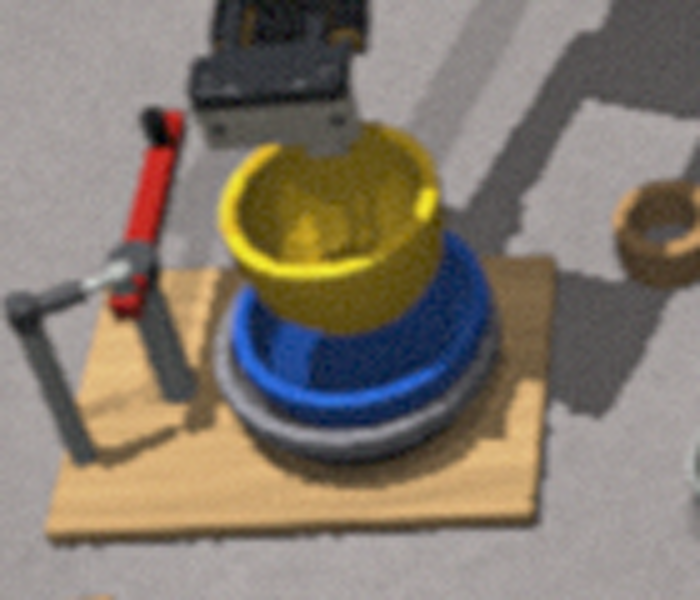

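Yellow hangs level over the blue (rim left (222,215), right (438,190), slope as for level) and about 6 mm towards +Y of the stack axis. I correct that and lower it.

```bash
python3 -m inch '[0,-4,-10,0,0, 0,-6,-22,0,0, 0,-6,-34,0,0, 0,-6,-44,0,0, 0,-6,-50,0,0, 0,-6,-50,0,0, 0,-6,-50,0,0]'
python3 -m inch '[0,0,-3,0,0, 0,0,-5,0,0, 0,0,-5,0,0]'
python3 -m inch '[0,0,-2,0,0, 0,0,-3,0,0, 0,0,-3,0,0]'
python3 -m inch '[0,0,-1,0,0, 0,0,-2,0,0, 0,0,-2,0,0]'
python3 -c "
from h import *
tilt('yellow',.054,(110,190,220,270))
tilt('blue',.066,(110,200,220,290))"
```

```text
t: 21.3
tool_pos: [0.4705, -0.1769, 0.0949]
orientation: [-2.301, -2.136, 0.001]
force: [-0.2, 0.2, -1.2]
opening: 0.0074
gripper_force: 15.0
t: 21.55
tool_pos: [0.4711, -0.1772, 0.0906]
orientation: [2.302, 2.137, 0.0]
force: [0.4, 0.5, -1.2]
opening: 0.0069
gripper_force: 15.0
t: 21.8
tool_pos: [0.471, -0.1772, 0.0875]
orientation: [-2.303, -2.137, 0.0]
force: [0.3, -0.2, -0.8]
opening: 0.007
gripper_force: 15.0
t: 22.05
tool_pos: [0.4709, -0.1772, 0.0854]
orientation: [-2.302, -2.137, 0.0]
force: [-0.6, 0.1, -0.6]
opening: 0.0069
gripper_force: 15.0
mask [110 217] [179 269] left [110.21212121 253.96969697] right [178.7 233.5] slope 0.29888058050528743 F [ 0.4  0.4 -0.8]
-10 [134.5 215.9] [178.  247.4] left [134.5 232.4] right [178.  231.6] slope 0.019
0 [134.6 215.8] [177.4 247.5] left [134.6 234.9] right [177.4 229.1] slope 0.135
10 [135.3 215.4] [176. 248.] left [135.3 237.4] right [176.  226.8] slope 0.26
20 [136.6 214.7] [174.1 248.8] left [136.6 239.7] right [174.1 224.5] slope 0.405
33 [139.3 213.7] [170.8 250.1] left [139.3 242.5] right [170.8 220.9] slope 0.685
mask [136 220] [187 259] left [136.6 242.9] right [186.58333333 235.5       ] slope 0.14804934978326115 F [-0.2  0.1 -0.9]
-10 [129.  215.9] [182.6 254.9] left [129.  236.3] right [182.6 235.2] slope 0.021
0 [129.2 215.8] [181.9 255. ] left [129.2 239.3] right [181.9 232.2] slope 0.136
10 [130.2 215.3] [180.4 255.6] left [130.2 242.3] right [180.4 229.2] slope 0.26
20 [132.  214.4] [178.1 256.5] left [132.  245.1] right [178.1 226.5] slope 0.404
33 [135.4 213.1] [174.1 258. ] left [135.4 248.4] right [174.1 222. ] slope 0.682
```

```bash
python3 -m inch '[0,0,0,0,0, 0,0,-1,0,0, 0,0,-2,0,0, 0,0,-2,0,0]' 6
python3 -m inch '[0,0,-1,0,0, 0,0,-2,0,0, 0,0,-2,0,0]' 5
python3 - <<'E'
from h import *
c=read_camera("scene");im=c["image"];h=cv2.cvtColor(im,cv2.COLOR_BGR2HSV)
m=(abs(h[...,0].astype(int)-27)<6)&(h[...,1]>150);m[:, :125]=0;m[:,200:]=0;m[:205]=0;m[265:]=0
n,l,s,_=cv2.connectedComponentsWithStats(m.astype(np.uint8));k=1+s[1:,4].argmax();v,u=np.where(l==k);print(s[k],'mid u',(u.min()+u.max())/2,'L',v[u<=u.min()+1].mean(),'R',v[u>=u.max()-1].mean())
for z,R in ((.095,.054),(.075,.066)):
    P=np.array([proj(c,[.5207+R*np.cos(a),-.1743+R*np.sin(a),z]) for a in np.linspace(0,6.28,90)]);print(z,P.min(0),P.max(0))
print(robot.read_state()['force'])
E
```

```text
t: 22.48
tool_pos: [0.4711, -0.1772, 0.0837]
orientation: [-2.303, -2.137, -0.0]
force: [-1.8, 0.7, 2.4]
opening: 0.0065
gripper_force: 6.0
t: 22.73
tool_pos: [0.4707, -0.177, 0.0817]
orientation: [-2.302, -2.137, 0.0]
force: [-4.2, 2.4, 5.0]
opening: 0.0071
gripper_force: 5.0
[ 137  218   43   35 1087] mid u 158.0 L 232.11111111111111 R 233.32258064516128
0.095 [137.40244205 216.11168898] [180.10244749 247.70535782]
0.075 [134.36488206 218.00138016] [185.96411179 256.56694187]
[-3.37417243  2.75666725  4.58159868]
```

```bash
python3 -m inch '[0,1,1,0,0, 1,2,1,0,0, 1,2,1,0,0]' 4
python3 -m inch '[0,0,0,0,12, 0,0,0,0,16, 0,0,0,0,22, 0,0,0,0,30, 0,0,0,0,35, 0,0,0,0,35]'
cat > chk.py <<'E'
from h import *
c=read_camera("scene");im=c["image"];h=cv2.cvtColor(im,cv2.COLOR_BGR2HSV)
m=(abs(h[...,0].astype(int)-27)<6)&(h[...,1]>150);m[:, :125]=0;m[:,200:]=0;m[:205]=0;m[265:]=0
n,l,s,_=cv2.connectedComponentsWithStats(m.astype(np.uint8));k=1+s[1:,4].argmax();v,u=np.where(l==k);print('Y',s[k],'L',v[u<=u.min()+1].mean(),'R',v[u>=u.max()-1].mean())
up=[(x,v[u==x].min(),v[u==x].max()) for x in range(u.min(),u.max()+1,3)];print(up)
q=mask(im,'blue',(110,200,220,290));print('B',q.min(0),q.max(0))
q=mask(im,'red',(90,180,220,260));r=cv2.minAreaRect(q);print('red',r)
E
python3 chk.py
python3 -m inch '[0,0,5,0,38, 0,0,20,0,45, 0,0,50,0,45, 0,0,90,0,45, 0,0,120,0,30, 0,0,120,0,0]'
python3 chk.py
```

```text
t: 23.03
tool_pos: [0.4722, -0.1751, 0.0827]
orientation: [2.303, 2.137, -0.0]
force: [-1.2, -0.4, 1.6]
opening: 0.007
gripper_force: 4.0
t: 23.53
tool_pos: [0.4721, -0.1753, 0.0826]
orientation: [2.303, 2.137, 0.0]
force: [-0.6, -0.3, -0.4]
opening: 0.0313
gripper_force: 0.0
Y [ 138  218   43   35 1050] L 231.75 R 233.04347826086956
[(138, np.int64(230), np.int64(232)), (141, np.int64(226), np.int64(243)), (144, np.int64(224), np.int64(247)), (147, np.int64(224), np.int64(250)), (150, np.int64(224), np.int64(250)), (153, np.int64(225), np.int64(251)), (156, np.int64(228), np.int64(252)), (159, np.int64(228), np.int64(252)), (162, np.int64(227), np.int64(251)), (165, np.int64(222), np.int64(250)), (168, np.int64(218), np.int64(249)), (171, np.int64(218), np.int64(248)), (174, np.int64(219), np.int64(246)), (177, np.int64(223), np.int64(245)), (180, np.int64(228), np.int64(236))]
B [136 221] [187 259]
red ((120.57367706298828, 209.67584228515625), (6.29403829574585, 26.683177947998047), 12.804265975952148)
t: 24.08
tool_pos: [0.4755, -0.1769, 0.211]
orientation: [2.295, 2.13, 0.007]
force: [0.1, 0.3, 1.1]
opening: 0.0329
gripper_force: 0.0
Y [ 138  217   43   36 1189] L 232.53846153846155 R 233.52631578947367
[(138, np.int64(230), np.int64(233)), (141, np.int64(226), np.int64(243)), (144, np.int64(223), np.int64(247)), (147, np.int64(221), np.int64(249)), (150, np.int64(220), np.int64(250)), (153, np.int64(218), np.int64(251)), (156, np.int64(217), np.int64(251)), (159, np.int64(218), np.int64(252)), (162, np.int64(218), np.int64(251)), (165, np.int64(217), np.int64(251)), (168, np.int64(218), np.int64(249)), (171, np.int64(219), np.int64(248)), (174, np.int64(220), np.int64(247)), (177, np.int64(223), np.int64(245)), (180, np.int64(232), np.int64(236))]
B [136 221] [187 259]
red ((120.82354736328125, 209.70591735839844), (6.305926322937012, 26.678918838500977), 14.03624439239502)
```

Both covers are released, centred and at the seated height (yellow rim u 138–180, v from 217; predicted 137–180 and 216). Working out the keeper push.

```bash
python3 -m inch '[0,0,0,0,0, 0,0,0,0,0, 0,0,0,0,0]'
python3 - <<'E'
from h import *
x=np.array([.9915,-.130]);y=np.array([.130,.9915]);pv=np.array([.5077,-.2737]);p0=robot.read_state()['tool_pos'];print(p0)
P=lambda th,off:pv+.085*(-np.cos(th)*x+np.sin(th)*y)-off*(np.sin(th)*x+np.cos(th)*y)
S=P(0,.032);print('start',S.round(4),'shift mm',((S-p0[:2])*1e3).round(),'dz',(.124-p0[2])*1e3)
for th in np.arange(0,1.2,.12):print(round(th,2),((P(th,.017)-S)*1e3).round(),'yaw',-np.degrees(th).round())
E
```

```text
t: 24.38
tool_pos: [0.4711, -0.1748, 0.2009]
orientation: [-2.301, -2.135, 0.002]
force: [0.1, -0.2, 0.6]
opening: 0.0093
gripper_force: 0.0
[ 0.47107982 -0.17476676  0.20089408]
start [ 0.4193 -0.2944] shift mm [ -52. -120.] dz -76.8940795940235
0.0 [ 2. 15.] yaw -0.0
0.12 [ 2. 25.] yaw -7.0
0.24 [ 3. 36.] yaw -14.0
0.36 [ 5. 46.] yaw -21.0
0.48 [ 9. 55.] yaw -28.0
0.6 [14. 65.] yaw -34.0
0.72 [20. 73.] yaw -41.0
0.84 [26. 81.] yaw -48.0
0.96 [34. 88.] yaw -55.0
1.08 [43. 94.] yaw -62.0
```

```bash
python3 -m inch '[-13,-30,0,-3,0, -26,-60,0,-3,0, -39,-90,0,-3,0, -52,-120,0,-3,0, -52,-120,-25,-3,0, -52,-120,-50,-3,0, -52,-120,-70,-3,0, -52,-120,-77,-3,0, -52,-120,-77,-3,0, -52,-120,-77,-3,0]' 10
python3 -m inch '[1,5,0,0,0, 2,10,0,0,0, 2,15,0,0,0, 2,20,0,-3,0, 2,25,0,-6,0, 2,25,0,-6,0]'
python3 chk.py | tail -1
```

```text
t: 25.22
tool_pos: [0.4198, -0.2949, 0.1254]
orientation: [-2.356, -2.076, 0.0]
force: [-0.3, 0.5, 0.3]
opening: 0.0001
gripper_force: 0.0
t: 25.72
tool_pos: [0.4229, -0.2697, 0.1268]
orientation: [2.463, 1.947, 0.001]
force: [0.5, -1.2, 1.1]
opening: 0.0004
gripper_force: 0.7
red ((124.60000610351562, 210.30001831054688), (6.7082037925720215, 27.72724151611328), 26.56505012512207)
```

```bash
python3 -m inch '[1,11,0,-7,0, 3,21,0,-14,0, 7,30,0,-21,0, 12,40,0,-28,0, 18,48,0,-35,0, 18,48,0,-35,0]'
python3 chk.py | tail -2
python3 -m inch '[3,4,0,-4,0, 6,8,0,-7,0, 10,12,0,-10,0, 14,15,0,-14,0, 18,18,0,-17,0, 23,21,0,-21,0, 23,21,0,-21,0]'
python3 chk.py | tail -3
```

```text
t: 26.27
tool_pos: [0.4408, -0.2211, 0.126]
orientation: [-2.937, -1.114, -0.001]
force: [0.6, 0.3, -0.2]
opening: 0.0003
gripper_force: 0.0
B [136 221] [187 259]
red ((135.78843688964844, 215.189697265625), (6.91026496887207, 36.616886138916016), 55.7131233215332)
t: 26.9
tool_pos: [0.4633, -0.2013, 0.1257]
orientation: [3.09, 0.57, 0.0]
force: [0.3, -0.0, -0.4]
opening: 0.0004
gripper_force: 0.0
[(138, np.int64(234), np.int64(237)), (141, np.int64(233), np.int64(243)), (144, np.int64(232), np.int64(246)), (147, np.int64(232), np.int64(250)), (150, np.int64(232), np.int64(251)), (153, np.int64(219), np.int64(251)), (156, np.int64(219), np.int64(252)), (159, np.int64(217), np.int64(252)), (162, np.int64(217), np.int64(251)), (165, np.int64(217), np.int64(251)), (168, np.int64(218), np.int64(249)), (171, np.int64(219), np.int64(248)), (174, np.int64(219), np.int64(246)), (177, np.int64(223), np.int64(244)), (180, np.int64(229), np.int64(235))]
B [136 220] [187 259]
red ((139.49276733398438, 227.3875732421875), (6.824521064758301, 39.3697624206543), 86.3086166381836)
```

```bash
python3 -m inch '[-5,-5,5,0,0, -10,-8,25,0,0, -15,-8,55,0,0, -40,-8,80,0,0, -70,-8,95,0,0, -70,-8,95,0,0, -70,-8,95,0,0]'
python3 - <<'E'
from h import *
exec(open('chk.py').read())
x=np.array([.9915,-.130]);y=np.array([.130,.9915]);pv=np.array([.5077,-.2737])
for th in (1.3,1.57):print(th,[proj(c,np.r_[pv+d*(-np.cos(th)*x+np.sin(th)*y),.119]).round(1) for d in (.0,.11)])
print(q[q[:,0].argmax()],q[q[:,0].argmin()],robot.read_state()['force'],robot.read_state()['t'])
# bystanders moved?
a=load('scene')['image'];d=cv2.absdiff(a,im).max(2)
for n,u,w in (('bottle',264,300),('can',200,323),('tape',223,220),('cup',242,270),('wrench',420,201),('smallbowl',379,225),('bigbowl',318,153),('carton',96,314)):print(n,d[w-14:w+14,u-14:u+14].mean().round(1))
E
```

```text
t: 27.53
tool_pos: [0.3926, -0.2105, 0.2227]
orientation: [3.087, 0.567, 0.004]
force: [0.6, -0.2, -1.1]
opening: 0.0004
gripper_force: 0.0
Y [ 138  216   43   37 1017] L 235.25 R 232.73076923076923
[(138, np.int64(237), np.int64(237)), (141, np.int64(233), np.int64(243)), (144, np.int64(232), np.int64(247)), (147, np.int64(232), np.int64(249)), (150, np.int64(232), np.int64(250)), (153, np.int64(218), np.int64(251)), (156, np.int64(218), np.int64(252)), (159, np.int64(217), np.int64(251)), (162, np.int64(216), np.int64(251)), (165, np.int64(216), np.int64(250)), (168, np.int64(217), np.int64(250)), (171, np.int64(218), np.int64(248)), (174, np.int64(219), np.int64(246)), (177, np.int64(223), np.int64(244)), (180, np.int64(227), np.int64(236))]
B [136 220] [187 259]
red ((139.46954345703125, 227.07362365722656), (7.19595193862915, 39.399620056152344), 85.91438293457031)
1.3 [array([117.2, 226.8]), array([160.8, 216.6])]
1.57 [array([117.2, 226.8]), array([160.9, 224.9])]
[159 228] [120 227] [ 0.26321984  0.05989056 -0.37735789] 27.5833
bottle 6.8
can 5.9
tape 13.9
cup 4.9
wrench 5.2
smallbowl 7.0
bigbowl 7.7
carton 5.3
```

```bash
python3 -c "
from plant import job
print(job.close_job())"
```

```text
the job is handed in; nothing more can be done
None
```

The blue cover sits level inside the grey one and the yellow inside the blue, the red keeper has snapped fully over the stack, and I have handed the job in at about 28 s; bystander checks showed no movement, except that the tape roll's image changed slightly, which I took for the arm's shadow and did not check further.

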